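# Load the dry-storage chest and draw its lid tight

### The arm

A 7-joint arm with a two-finger parallel gripper is mounted at the origin on the work surface. World frame = base frame: x ahead of the robot, y to its left, z up, the work surface at z = 0. Lengths are in m, angles in rad, forces in N, time in s.
With the tool pointing down it reaches from about 0.35 to 0.9 m from the base axis. Payload 7.2 kg.
Tool frame: the origin (TCP) lies at the very end of the fingers, on their centre line; the grasp point (between the pads) lies 19 mm behind it; x points along the fingers, z is the direction in which the jaws open and shut, and the axes are right-handed (so a half turn about x gives the same grasp; the last joint's range is limited). The gripper opens to 88 mm and grips with 3 to 60 N. Pads are 20 mm wide; open, the fingers measure 115 mm over their backs; the gripper's body (75 mm by 178 mm) begins 61 mm behind the grasp point.
Start: joints at [1.259, 0.411, -0.013, 1.596, 0.006, 1.134, -0.082], TCP at [0.151, -0.607, 0.223] pointing down, gripper open.
Joint ranges: [-2.95, 2.95], [-0.29, 1.99], [-1.47, 1.44], [0.14, 2.54], [-1.03, 4.17], [0.13, 1.85], [-2.86, 2.86]. Speed limits (rad/s): [2.39, 2.39, 3.01, 3.01, 3.14, 3.14, 3.14].

### API

Orientations are given as [roll, pitch, yaw] about the fixed x, y, z axes, in that order (R = Rz(yaw) Ry(pitch) Rx(roll)).
In Python, from workcell import read_state, read_camera, sign_off gives the robot as it stands.
- The arm moves only by the tool step_arm, never from a script. Its argument "steps" is a list of rows, each a list of 3 entries, a list of its own where there are three numbers: the gripper's target within -1 to 1 (fully open at 1, half-way at 0, shut at -1), then the shift along the world's x, y, z scaled (see below), then the turn, a rotation vector about the world's x, y, z scaled (see below). A call has 1 to 8 rows; each row is the pose to reach, as a shift and turn from the pose commanded when the call began; what a row does not reach only later rows make up. The controller multiplies each number of a shift by 0.2 m and each number of a turn by 45 degrees. A row lasts 1/12 s, in which the tool goes at most 41.7 mm and 7.16 degrees, less where a joint would pass 70% of its speed; a pose out of reach is approached as far as the arm can. A call with a number of a shift or a turn outside -1 to 1 is refused whole. A call with a gripper value outside its range is refused whole. The fingers move at their own pace and stop on an object; the grip force is fixed at half the most. Time passes only in rows, so rows that repeat a pose let the fingers close. It gives the time, the measured TCP pose, the force and the opening at its end, in the units of the state.
- read_state(): the state, without advancing time (a new reading comes with each control period).
- read_camera(name): name is "scene" or "top"; returns a dict with "color" (420x560x3 uint8, red, green, blue), "depth" (420x560 float32, m along the optical axis (not along the pixel's ray), 0 where there is no reading), "vfov" (degrees; the focal length in pixels is half the picture's height over the tangent of half this angle, whatever the lens; pixels are square), "cx", "cy" (the principal point, pixels), "k1" (the pictures are not rectified: a ray, as slopes to the right and down, at radius r is drawn at 1 + k1 r^2 times it, then the intrinsics apply), "R" (3x3) and "t" (3): a world point X has camera coordinates R X + t. Camera axes: x right, y down, z forward; pixel columns grow to the right and rows downward; lengths in m; the calibration is good to about 2 mm. A picture is of the moment at which its call begins.
- sign_off(): hands the job in, once; it reports no verdict.
The state is a dict: "clock": time; "q": joint angles; "joint_velocities": joint speeds; "joint_torque": joint torques, N m; "position": TCP position; "orientation": TCP orientation; "ft_force": force on the tool from outside, world axes, zero at the start; "wrist_torque": the same for the moment, N m; "width": finger opening in m.
Only numpy, scipy, OpenCV 4.12 (cv2) and the standard library are available. Lean on these libraries where they do the work, as an engineer would, in place of code of your own. Each camera call takes 0.05 s, during which the arm holds its last target.

### The job

Set the sample case down upright on the floor of the dry-storage chest and let go of it, then lower the chest's lid gently onto its gasket and turn the T-handle clockwise all the way to its stop, so that the latch draws the lid down tight. Do not slam the lid or drop the case, and leave the other things on the bench and the jar in the chest standing where they are.

Things in the scene. Friction and masses are not known exactly. Their poses are not given: they have to be found in the camera images.
- chest: white sheet-metal dry-storage chest, fixed to the bench. Origin under its centre, z up; 280 mm along own x, 240 mm along own y, rim 140 mm above the bench with a black rubber gasket on it (top at 150 mm unsqueezed). It opens upward: opening 220 mm (x) by 180 mm (y), centred. Its lid is hinged along its +y side, the latch is on its -y side; at -x it has a dial and louvres
- chest_floor (a point): centre of the chest's flat perforated floor, 18 mm above the bench; axes as the chest's. The case goes anywhere on it clear of the jar, for example 40 mm from the centre towards -x with its length along y; any spot inside the opening will do
- chest_hinge (a point): middle of the lid's hinge line, which runs along the chest's x: at y = +125 mm, z = 145 mm in the chest's frame; axes as the chest's
- lid (a joint): angle of the chest's lid (rad): 0 = drawn fully tight, flat; 0.01 to 0.022 = lying on the gasket, not drawn; 1.4 to 1.7 = standing open. Stiff friction hinge: it stays at any angle; 2 to 8 N near its free edge moves it. Panel 286 mm along x, 247 mm from hinge to free edge, 22 mm thick (underside in the hinge plane); shut, its top is 167 mm above the bench
- lid_edge (a point): the middle of the lid's free edge, on the outer face, 247 mm from the hinge line; its own z axis is the outward normal of the lid's outer face
- t_handle (a joint): angle of the T-handle on the lid (rad): 0 = open, bar parallel to the hinge (starts at 0 to 0.2); grows clockwise seen from above; pi/2 = stop, fully latched, bar square to the hinge. Beyond 0.5 its pawl goes under the rim, only if the lid lies on the gasket; from 0.7 to 1.4 it draws the lid down and needs up to about 0.4 N m (10 N near a wing's end); then it goes easily and stays
- t_center (a point): middle of the T-handle's bar, on its turning axis (square to the lid, 193 mm from the hinge; at x = 0, y = -68 mm, z = 207 mm in the chest's frame when shut). Black bar 100 mm long (own x), 16 mm wide, 16 mm high, centre 40 mm above the lid's top, 32 mm free under it; stem 18 mm thick. Own z points away from the lid
- t_wing (a point): the end of the T-handle's wing that points to the chest's -x when the handle is open, 50 mm from the axis, at the middle of the bar's height; on latching it moves in a quarter circle towards the hinge (the chest's +y)
- case: grey plastic sample case on the bench, 114 mm long (own x), 74 mm wide (own y), box 52 mm high, with an upright dark carrying bar above it, along own x: 94 mm long, 14 mm wide, 12 mm high, centre 82 mm and top 88 mm above the case's underside; 24 mm free under it. 0.25 to 0.5 kg. Origin under its centre, z up
- case_bar (a point): the middle of the case's carrying bar, 82 mm above the case's underside
- jar: bystander: amber sample jar, 48 mm diameter, 75 mm high, standing inside the chest at about x = +78 mm, y = +50 mm in the chest's frame. Origin under its centre
- reagent: bystander: amber bottle, 72 mm diameter, 170 mm high. Origin under its centre
- tube_rack: bystander: white tube rack with tubes, 206 mm long (own x) by 85 mm wide, 86 mm high. Origin under its centre
- beaker: bystander: glass beaker, 72 mm diameter, 95 mm high. Origin under its centre
- driver: bystander: black-handled screwdriver lying on the bench, 190 mm long
- wipes: bystander: cardboard box, 120 x 220 x 70 mm. Origin under its centre
There are look-alikes about, which are no part of the job. Leave any blue or green look-alike of the case alone.

How it is judged:
On the way, in this order (a step that is already met when the one before it is completed fails the run):
1. the case stands on the chest's floor, let go of (x of case in the frame of chest between -0.11 and 0.11 m and y of case in the frame of chest between -0.09 and 0.09 m and z of case in the frame of chest below 0.023 m and angle between case's own z axis and vertical below 0.08 rad and contact force between case and the fingers below 0.1 N), for 0.2 s.
2. the lid lies on its gasket, with the T-handle still open (value of joint lid below 0.03 rad and value of joint t_handle below 0.6 rad), for 0.2 s.
At the end, for the whole second after the job is handed in: The T-handle is turned to within 0.1 rad of its stop, the lid is drawn down to within 0.006 rad (about 1.4 mm at its free edge) of fully tight, and the case stands upright (within 0.08 rad) on the chest's floor, inside the opening (value of joint t_handle above 1.47 rad and value of joint lid below 0.006 rad and x of case in the frame of chest between -0.11 and 0.11 m and y of case in the frame of chest between -0.09 and 0.09 m and z of case in the frame of chest below 0.023 m and angle between case's own z axis and vertical below 0.08 rad); the robot touches nothing.
It fails at once if the lid is slammed: it comes down faster than 2.5 rad/s over the last 0.25 rad (value of joint lid below 0.25 rad and velocity of joint lid below -2.5 rad/s).
It fails at once if the case is dropped into the chest: it falls free of the fingers faster than 0.7 m/s (a drop of over 25 mm) (horizontal distance between case and chest below 0.2 m and contact force between case and the fingers below 0.1 N and linear speed of case above 0.7 m/s).
It fails at once if a bystander on the bench is pushed over 40 mm from its place, or the bottle, beaker or jar is tipped over (distance of any of reagent, tube_rack, beaker, wipes, driver, jar from where it was at the start of the episode above 0.04 m or angle between any of jar, reagent, beaker's own z axis and vertical above 0.6 rad).
It also fails if it takes over 61 s, if anything falls off the work surface, if the arm or the gripper's body presses on something with over 40 N, if the wrist force passes 120 N, or if a joint passes its speed limit or range.

## Working session

There is one attempt and no reset: what is moved stays moved. The work goes in short steps, Python scripts to look and compute and a tool call to move; the robot and the scene stay as the last step left them, time stands still between calls to the robot, and variables do not carry over. Pictures are saved under pics/ and viewed, and the job is handed in when it is done.

Besides the shell and the picture viewer there is one more tool, called after "Emit:" in YAML: its name, and indented under it one key for each argument. step_arm: Moves the arm, as the interface text tells. Shifts and turns lie within -1 to 1; 1 stands for 0.2 m of shift or 45 degrees of turn. Its arguments: {"type":"object","properties":{"steps":{"type":"array","items":{"type":"array"}}},"required":["steps"]}

```bash
mkdir -p pics; ls; cat > h.py <<'E'
import numpy as np,cv2
from workcell import read_state, read_camera, sign_off
def shot(n,f):
    d=read_camera(n); cv2.imwrite('pics/'+f+'.png',cv2.cvtColor(d['color'],cv2.COLOR_RGB2BGR)); np.savez('pics/'+f+'.npz',**d); return d
def load(f): return dict(np.load('pics/'+f+'.npz'))
def K(d):
    f=d['color'].shape[0]/2/np.tan(np.radians(float(d['vfov']))/2)
    return np.array([[f,0,float(d['cx'])],[0,f,float(d['cy'])],[0,0,1]])
def rays(d,px):
    px=np.array(px,float).reshape(-1,1,2)
    u=cv2.undistortPoints(px,K(d),np.array([float(d['k1']),0,0,0,0]))[:,0]
    return np.c_[u,np.ones(len(u))]
def onplane(d,px,z):
    r=rays(d,px)@d['R']; o=-d['R'].T@d['t']
    s=(z-o[2])/r[:,2]; return o+s[:,None]*r
def cloud(d):
    H,W=d['depth'].shape; v,u=np.mgrid[:H,:W]
    r=rays(d,np.stack([u,v],-1).reshape(-1,2)); z=d['depth'].reshape(-1,1)
    P=(r*z-d['t'])@d['R']; P[z[:,0]<=0]=np.nan
    return P.reshape(H,W,3)
def proj(d,P):
    p,_=cv2.projectPoints(np.array(P,float).reshape(-1,1,3),cv2.Rodrigues(d['R'])[0],d['t'],K(d),np.array([float(d['k1']),0,0,0,0])); return p[:,0]
E
python3 - <<'E'
from h import *
for n in('scene','top'):
    d=shot(n,n+'0'); print(n,d['vfov'],d['k1'],-d['R'].T@d['t'],d['R'])
print(read_state())
E
```

```text
pics
scene 53.347968415825704 -0.02745413273090753 [1.25983774 0.57926411 1.02479022] [[-0.60536612  0.79581355 -0.01458278]
 [ 0.54432443  0.400555   -0.73706621]
 [-0.58072607 -0.45413268 -0.67566318]]
top 49.91725303034757 -0.04964337613393075 [0.40413453 0.03217008 1.61619856] [[ 0.00753296 -0.99996975  0.00193772]
 [-0.99695144 -0.00766069 -0.07764754]
 [ 0.07766003 -0.00134689 -0.99697899]]
{'clock': 0.1, 'q': array([ 1.25881288,  0.41180263, -0.01273516,  1.59691747,  0.00559596,
        1.13428978, -0.08217673]), 'joint_velocities': array([ 2.80475453e-04, -1.61781185e-03, -2.09065000e-03, -2.35602114e-03,
       -1.32773471e-05,  1.22676283e-04,  2.40709267e-04]), 'joint_torque': array([ 2.83677698e-03, -5.89095390e+01,  6.43966421e-01, -2.91709650e+01,
       -5.36818919e-02,  1.45077778e-02,  7.86150213e-05]), 'position': array([ 0.15073482, -0.60610629,  0.22192136]), 'orientation': array([-3.08063436,  1.56941462,  1.87560483]), 'ft_force': array([-0.07800144, -0.65936144,  0.69220271]), 'wrist_torque': array([-0.03426806,  0.0228655 ,  0.01528164]), 'width': 0.08793320813808608}
```

View pics/scene0.png

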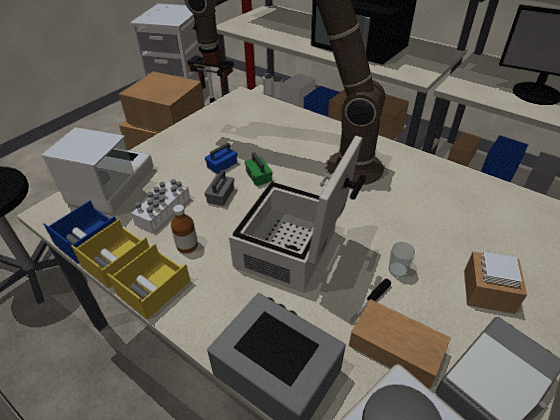

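View pics/top0.png

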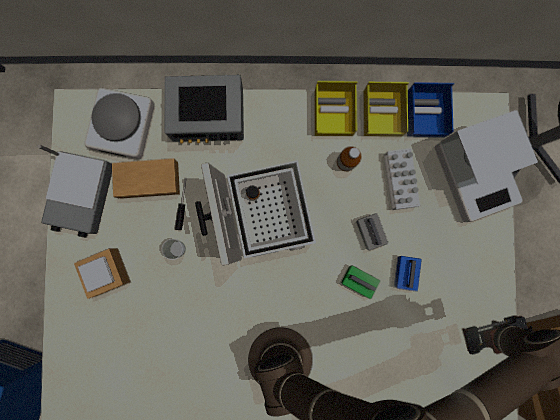

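The top view (up is world +x, left is +y) shows the grey case at about (371,232). The chest is at (272,207) with its lid standing on the left, the jar is at (252,193) and the T-handle at (202,218). The blue and green look-alikes are at (408,273) and (360,282). Next I'll measure these.

```bash
python3 - <<'E'
from h import *
d=load('top0'); im=cv2.cvtColor(d['color'],cv2.COLOR_RGB2BGR)
cv2.imwrite('pics/t0crop.png',cv2.resize(im[140:310,160:430],None,fx=2.9,fy=2.9,interpolation=cv2.INTER_CUBIC))
d2=load('scene0'); im2=cv2.cvtColor(d2['color'],cv2.COLOR_RGB2BGR)
cv2.imwrite('pics/s0crop.png',cv2.resize(im2[130:300,190:420],None,fx=3.3,fy=3.3,interpolation=cv2.INTER_CUBIC))
for n,dd in(('top',d),('scene',d2)):
    C=cloud(dd)
    # chest rim/gasket
    m=(abs(C[...,2]-.148)<.01)&(C[...,0]>.35)&(C[...,0]<.85)&(C[...,1]<.2)&(C[...,1]>-.25)
    P=C[m]; print(n,'rim',len(P),P.min(0),P.max(0),cv2.minAreaRect((P[:,:2]*1000).astype(np.float32)))
    # case : points z .06-.1
    for lo,hi in((.045,.06),(.078,.095)):
        m=(C[...,2]>lo)&(C[...,2]<hi)&(C[...,0]>.3)&(C[...,0]<.62)&(C[...,1]<-.2)&(C[...,1]>-.5)
        k,lab,st,_=cv2.connectedComponentsWithStats(m.astype(np.uint8))
        for i in range(1,k):
            if st[i,4]>15:
                Q=C[lab==i]; print(lo,st[i],cv2.minAreaRect((Q[:,:2]*1000).astype(np.float32)),dd['color'][lab==i].mean(0))
E
```

```text
top rim 2253 [ 0.36385037 -0.2397796   0.13801437] [0.84994316 0.19817032 0.15796465] ((573.5975952148438, 49.001373291015625), (466.04241943359375, 443.76080322265625), 70.43069458007812)
0.045 [392 183  28  26 433] ((579.4346923828125, -435.515380859375), (89.32047271728516, 89.38021087646484), 7.705409526824951) [127.09468822 127.69976905 129.08314088]
0.045 [358 213  30  37 530] ((450.5343933105469, -321.08062744140625), (113.72526550292969, 77.27466583251953), 19.57771110534668) [81.19056604 79.66603774 77.26226415]
0.045 [398 256  24  19 297] ((329.9088134765625, -447.5946960449219), (78.10773468017578, 64.5147933959961), 82.79631805419922) [ 28.21548822  59.21548822 115.85858586]
0.045 [347 265  23  10 117] ((317.4298095703125, -267.6412658691406), (31.117067337036133, 76.52488708496094), 0.028392110019922256) [ 50.71794872 107.35897436  59.23931624]
0.078 [412 187   7   6  28] ((594.6424560546875, -460.16693115234375), (17.282310485839844, 16.861902236938477), 44.29106140136719) [98.03571429 98.78571429 95.78571429]
0.078 [398 189   6   5  25] ((586.968505859375, -408.0303039
[... 1928 characters left out ...]
7922 47.33766234 49.25974026]
0.078 [171 179   5   5  21] ((560.0884399414062, -436.2618713378906), (22.00471305847168, 14.6012544631958), 49.88318634033203) [75.23809524 76.28571429 76.52380952]
0.078 [177 181   5   6  23] ((557.45361328125, -407.79742431640625), (22.749216079711914, 14.673385620117188), 45.87742614746094) [77.73913043 78.73913043 78.39130435]
0.078 [160 182   5   5  23] ((594.1547241210938, -456.8164978027344), (21.547523498535156, 14.773624420166016), 42.78574752807617) [73.86956522 74.7826087  75.30434783]
0.078 [171 186   6   6  24] ((587.3567504882812, -407.0799255371094), (22.08356285095215, 17.794374465942383), 72.11592102050781) [73.875      74.375      74.54166667]
```

```bash
ls pics
```

```text
s0crop.png
scene0.npz
scene0.png
t0crop.png
top0.npz
top0.png
```

View pics/t0crop.png

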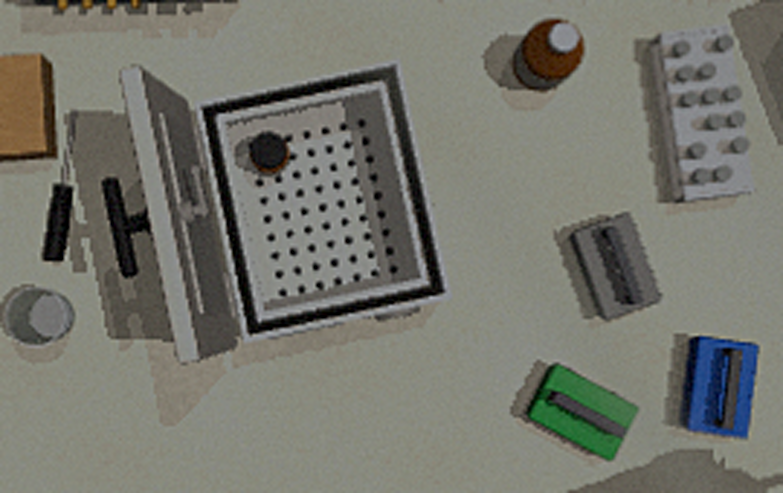

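View pics/s0crop.png

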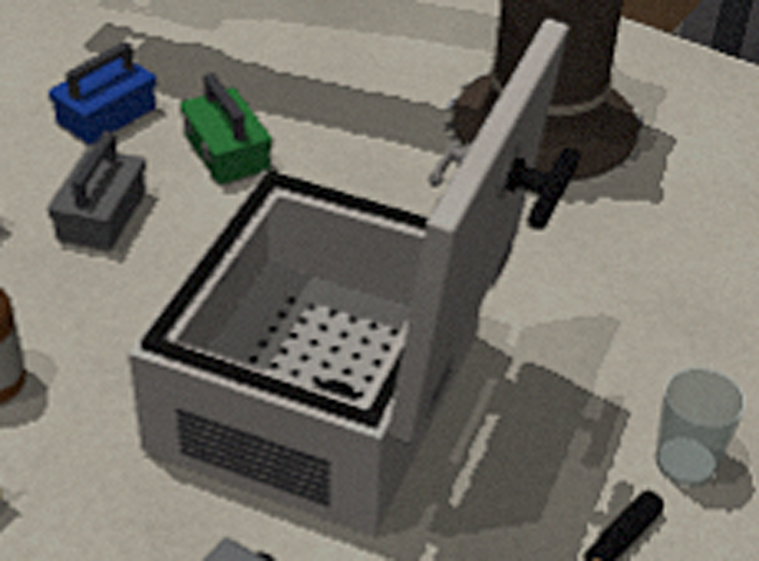

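```bash
python3 - <<'E'
from h import *
d=load('top0');d2=load('scene0')
def crop2(p,o,s): return (np.array(p,float)+.5)/s-.5+np.array(o)
# top corners of rim (outer white), z .14
pt=crop2([(203,104),(399,65),(446,297),(248,337)],(160,140),2.9)
P=onplane(d,pt,.140);print(P.round(4)); print([np.linalg.norm(P[i]-P[(i+1)%4]).round(4) for i in range(4)],P.mean(0))
for i in range(4):
    v=P[(i+1)%4]-P[i]; print(np.degrees(np.arctan2(v[1],v[0])))
# gasket outer
for n,dd,box in(('top',d,(225,160,315,260)),('scene',d2,(225,180,330,265))):
    C=cloud(dd); g=dd['color'].max(-1)
    x0,y0,x1,y1=box; m=np.zeros(g.shape,bool); m[y0:y1,x0:x1]=True
    m&=(g<45)&(abs(C[...,2]-.15)<.012)
    k,lab,st,_=cv2.connectedComponentsWithStats(m.astype(np.uint8)); i=1+np.argmax(st[1:,4]); print(n,st[i])
    v,u=np.nonzero(lab==i); Q=onplane(dd,np.c_[u,v],.15)
    print(cv2.minAreaRect((Q[:,:2]*1000).astype(np.float32)))
# case bar and box
for n,dd in(('top',d),('scene',d2)):
    C=cloud(dd)
    for lo,hi,z in((.045,.06,.052),(.078,.095,.088)):
        m=(C[...,2]>lo)&(C[...,2]<hi)&(abs(C[...,0]-.45)<.08)&(abs(C[...,1]+.317)<.08)
        v,u=np.nonzero(m); Q=onplane(dd,np.c_[u,v],z); print(n,z,cv2.minAreaRect((Q[:,:2]*1000).astype(np.float32)),'medz',np.median(C[m][:,2]))
    # lid & handle
    m=(C[...,2]>.17)&(C[...,0]>.4)&(C[...,0]<.8)&(C[...,1]>-.05)&(C[...,1]<.3)
    Q=C[m]; print('lid',len(Q),Q.min(0),Q.max(0))
    mk=m&(dd['color'].max(-1)<35); Q=C[mk]; print('dark',len(Q),np.percentile(Q,[5,50,95],axis=0).round(3).tolist())
    for nm,x,y in(('reagent',.62,-.25),):
        pass
E
```

```text
[[ 0.6278  0.172   0.14  ]
 [ 0.6745 -0.051   0.14  ]
 [ 0.4107 -0.1048  0.14  ]
 [ 0.3642  0.1176  0.14  ]]
[np.float64(0.2279), np.float64(0.2692), np.float64(0.2272), np.float64(0.2691)] [0.51932087 0.03345364 0.14      ]
-78.18466220314964
-168.4733634088618
101.80645437144821
11.67395617943694
top [230 165  83  90 812]
((518.85546875, 36.13201141357422), (260.7357177734375, 221.65814208984375), 12.641241073608398)
scene [233 182  86  77 761]
((523.6298828125, 39.29247283935547), (267.8288879394531, 223.25592041015625), 12.323563575744629)
top 0.052 ((450.41094970703125, -319.8553161621094), (113.88543701171875, 76.28775787353516), 20.362943649291992) medz 0.051628111728899403
top 0.088 ((449.9919128417969, -318.99285888671875), (94.10790252685547, 14.864194869995117), 20.259510040283203) medz 0.08690201300692668
lid 1916 [0.40242704 0.13949508 0.17080471] [0.63038294 0.25130193 0.39556369]
dark 223 [[0.434, 0.209, 0.333], [0.478, 0.23, 0.339], [0.515, 0.245, 0.345]]
scene 0.052 ((454.5080261230469, -311.7027587890625), (117.42122650146484, 73.84432983398438), 20.833158493041992) medz 0.051164185160442396
scene 0.088 ((455.27972412109375, -309.9347839355469), (101.83297729492188, 17.139774322509766), 19.834991455078125) medz 0.08645323654966389
lid 2307 [0.40006553 0.14735896 0.17002912] [0.63512145 0.2526202  0.39460466]
dark 232 [[0.44, 0.206, 0.331], [0.486, 0.232, 0.339], [0.524, 0.249, 0.346]]
```

```bash
python3 - <<'E'
from h import *
from scipy.spatial.transform import Rotation as Ro
s=read_state(); R=Ro.from_euler('xyz',s['orientation']).as_matrix(); print(R.round(3)); z=R[:,2]; print('jaw yaw',np.degrees(np.arctan2(z[1],z[0])))
E
```

```text
[[-0.     0.97   0.241]
 [ 0.001  0.241 -0.97 ]
 [-1.    -0.    -0.001]]
jaw yaw -76.02841551922481
```

Emit:
step_arm:
  steps:
    - [1,[0.75,0.72,0],[0,0,0.14]]
    - [1,[0.75,0.72,0],[0,0,0.14]]
    - [1,[0.75,0.72,0],[0,0,0.14]]
    - [1,[0.75,0.72,0],[0,0,0.14]]
    - [1,[0.75,0.72,0],[0,0,0.14]]
    - [1,[0.75,0.72,0],[0,0,0.14]]
    - [1,[0.75,0.72,0],[0,0,0.14]]

```text
clock: 0.68
position: [0.3031, -0.4604, 0.2226]
orientation: [2.289, 1.57, 1.077]
ft_force: [-0.6, -0.2, -0.7]
width: 0.0878
```

Emit:
step_arm:
  steps:
    - [1,[0.73,0.71,0],[0,0,0]]
    - [1,[0.73,0.71,0],[0,0,0]]
    - [1,[0.73,0.71,0],[0,0,0]]
    - [1,[0.73,0.71,0],[0,0,0]]
    - [1,[0.73,0.71,0],[0,0,0]]
    - [1,[0.73,0.71,-0.3],[0,0,0]]
    - [1,[0.73,0.71,-0.3],[0,0,0]]
    - [1,[0.73,0.71,-0.3],[0,0,0]]

```text
clock: 1.35
position: [0.444, -0.3201, 0.1584]
orientation: [-2.417, 1.563, 2.649]
ft_force: [-0.5, 0.7, -0.6]
width: 0.0879
```

```bash
python3 - <<'E'
from h import *
from scipy.spatial.transform import Rotation as Ro
s=read_state(); R=Ro.from_euler('xyz',s['orientation']).as_matrix(); z=R[:,2]; print(s['position'],R[:,0],'jaw yaw',np.degrees(np.arctan2(z[1],z[0])),s['q'])
o=[]
for n in('scene','top'):
    d=shot(n,n+'1'); im=cv2.cvtColor(d['color'],cv2.COLOR_RGB2BGR)
    p=proj(d,[s['position'],[.45,-.318,.088]]); print(n,p.round(1))
    c=p[0].astype(int); q=im[c[1]-45:c[1]+45,c[0]-45:c[0]+45]; print(c)
    o.append(cv2.resize(q,(400,400),interpolation=cv2.INTER_CUBIC))
cv2.imwrite('pics/g1.png',np.hstack(o))
E
```

```text
[ 0.44402155 -0.32007301  0.15838016] [-0.00656589  0.00352546 -0.99997223] jaw yaw -69.76165388661002 [ 0.70818953  0.36201272 -0.21772174  1.84195591  0.09395175  0.95502568
 -0.76832273]
scene [[216.4 160.1]
 [217.9 176.9]]
[216 160]
top [[380.4 232.2]
 [374.8 231. ]]
[380 232]
```

View pics/g1.png

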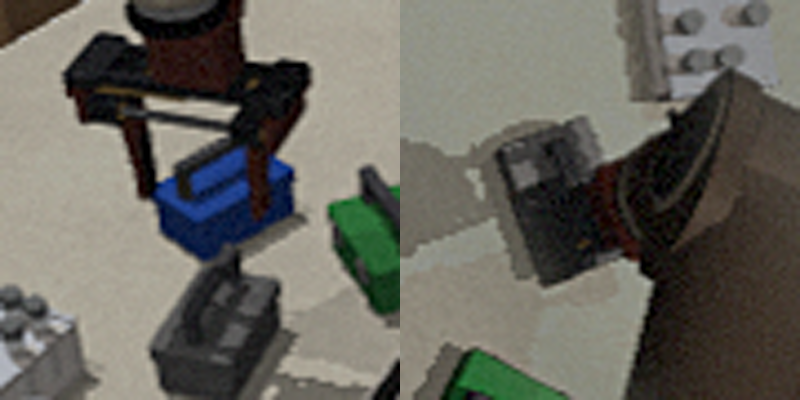

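Emit:
step_arm:
  steps:
    - [1,[0.025,0.025,-0.1],[0,0,0]]
    - [1,[0.025,0.025,-0.2],[0,0,0]]
    - [1,[0.025,0.025,-0.3],[0,0,0]]
    - [1,[0.025,0.025,-0.4],[0,0,0]]
    - [1,[0.025,0.025,-0.49],[0,0,0]]
    - [1,[0.025,0.025,-0.49],[0,0,0]]
    - [1,[0.025,0.025,-0.49],[0,0,0]]

```text
clock: 2.03
position: [0.4518, -0.3168, 0.0656]
orientation: [-0.081, 1.57, -1.299]
ft_force: [-0.5, 0.2, 0.4]
width: 0.0881
```

```bash
python3 - <<'E'
from h import *
d=shot('scene','scene2'); im=cv2.cvtColor(d['color'],cv2.COLOR_RGB2BGR)
cv2.imwrite('pics/g2.png',cv2.resize(im[110:220,160:290],None,fx=5,fy=5,interpolation=cv2.INTER_CUBIC))
E
```

```text
(no output)
```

View pics/g2.png

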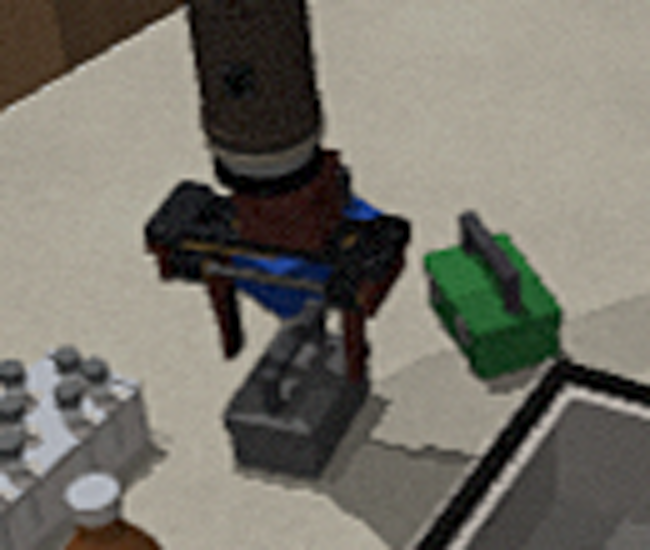

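The fingers straddle the bar, with the tips at about (233,355) and (357,378) in the crop. Closing now.

Emit:
step_arm:
  steps:
    - [-1,[0,0,-0.01],[0,0,0]]
    - [-1,[0,0,-0.01],[0,0,0]]
    - [-1,[0,0,-0.01],[0,0,0]]
    - [-1,[0,0,-0.01],[0,0,0]]
    - [-1,[0,0,-0.01],[0,0,0]]
    - [-1,[0,0,-0.01],[0,0,0]]
    - [-1,[0,0,-0.01],[0,0,0]]
    - [-1,[0,0,-0.01],[0,0,0]]

```text
clock: 2.75
position: [0.4519, -0.3155, 0.0627]
orientation: [0.396, 1.571, -0.821]
ft_force: [-0.5, -0.5, 0.7]
width: 0.0382
```

Emit:
step_arm:
  steps:
    - [-1,[0,0,0],[0,0,0]]
    - [-1,[0,0,0],[0,0,0]]
    - [-1,[0,0,0],[0,0,0]]
    - [-1,[0,0,0],[0,0,0]]
    - [-1,[0,0,0],[0,0,0]]
    - [-1,[0,0,0],[0,0,0]]
    - [-1,[0,0,0],[0,0,0]]
    - [-1,[0,0,0],[0,0,0]]

```text
clock: 3.42
position: [0.452, -0.3158, 0.0628]
orientation: [0.354, 1.57, -0.863]
ft_force: [0.5, -2.8, -0.6]
width: 0.014
```

Emit:
step_arm:
  steps:
    - [-1,[0,0,0.1],[0,0,0]]
    - [-1,[0,0,0.25],[0,0,0]]
    - [-1,[0,0,0.4],[0,0,0]]
    - [-1,[0,0,0.6],[0,0,0]]
    - [-1,[0,0,0.8],[0,0,0]]
    - [-1,[0,0,1],[0,0,0]]
    - [-1,[0,0,1],[0,0,0]]
    - [-1,[0,0,1],[0,0,0]]

```text
clock: 4.08
position: [0.4523, -0.3154, 0.2642]
orientation: [0.68, 1.568, -0.536]
ft_force: [-0.5, -1.0, -5.9]
width: 0.014
```

```bash
python3 - <<'E'
from h import *
d=shot('scene','scene3')
E
```

```text
(no output)
```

View pics/scene3.png

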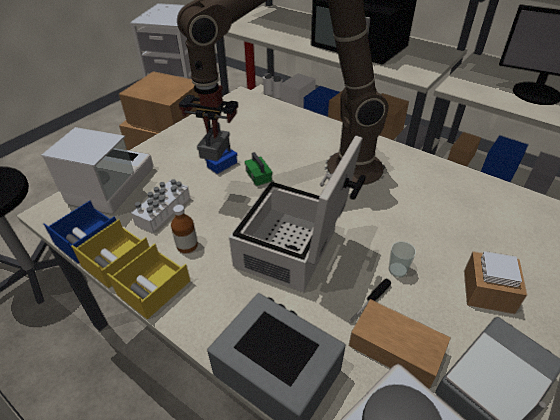

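The case is lifted and hangs level at about (213,145). I'll swing it over the chest while turning it.

Emit:
step_arm:
  steps:
    - [-1,[0.01,0.06,0],[0,0,0.1]]
    - [-1,[0.02,0.16,0],[0,0,0.21]]
    - [-1,[0.04,0.28,0],[0,0,0.33]]
    - [-1,[0.05,0.4,0],[0,0,0.45]]
    - [-1,[0.06,0.52,0],[0,0,0.57]]
    - [-1,[0.07,0.64,0],[0,0,0.69]]
    - [-1,[0.08,0.76,0],[0,0,0.8]]
    - [-1,[0.09,0.85,0],[0,0,0.91]]

```text
clock: 4.8
position: [0.4681, -0.1428, 0.2599]
orientation: [-3.096, 1.565, 2.691]
ft_force: [0.1, 0.1, -4.0]
width: 0.0141
```

Emit:
step_arm:
  steps:
    - [-1,[0.01,0.12,0],[0,0,0.11]]
    - [-1,[0.02,0.24,0],[0,0,0.23]]
    - [-1,[0.04,0.36,0],[0,0,0.35]]
    - [-1,[0.05,0.48,0],[0,0,0.47]]
    - [-1,[0.06,0.6,0],[0,0,0.59]]
    - [-1,[0.08,0.72,0],[0,0,0.7]]
    - [-1,[0.09,0.8,0],[0,0,0.81]]
    - [-1,[0.095,0.835,0],[0,0,0.91]]

```text
clock: 5.47
position: [0.4871, 0.0245, 0.2601]
orientation: [2.581, 1.566, 2.802]
ft_force: [-0.4, 0.4, -5.1]
width: 0.0137
```

Emit:
step_arm:
  steps:
    - [-1,[0,0,0],[0,0,0]]
    - [-1,[0,0,0],[0,0,0]]
    - [-1,[0,0,0],[0,0,0]]

```text
clock: 5.72
position: [0.488, 0.0204, 0.2612]
orientation: [3.017, 1.568, -3.057]
ft_force: [-0.7, 0.5, -4.1]
width: 0.014
```

```bash
python3 - <<'E'
from h import *
from scipy.spatial.transform import Rotation as Ro
s=read_state(); R=Ro.from_euler('xyz',s['orientation']).as_matrix(); z=R[:,2]; print(s['position'],R[:,0],'jaw yaw',np.degrees(np.arctan2(z[1],z[0])),s['q'])
d=shot('scene','scene4'); a=cv2.cvtColor(d['color'],cv2.COLOR_RGB2BGR)
e=shot('top','top4'); b=cv2.cvtColor(e['color'],cv2.COLOR_RGB2BGR)
cv2.imwrite('pics/g4.png',np.hstack([cv2.resize(a[60:300,180:420],(400,400)),cv2.resize(b[140:280,180:320],(400,400))]))
E
```

```text
[0.48797054 0.02036909 0.26124085] [-2.85084965e-03 -2.41925829e-04 -9.99995907e-01] jaw yaw 11.969324081852907 [ 0.41336256  0.20172313 -0.63587148  1.83017118  0.13007736  1.15435284
 -0.05705388]
```

View pics/g4.png

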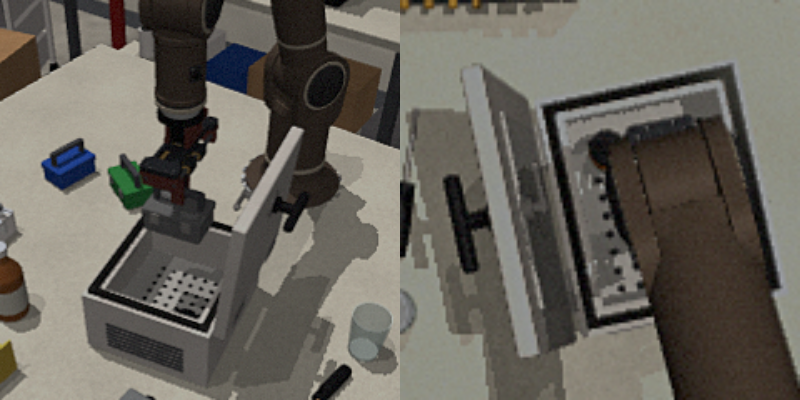

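Emit:
step_arm:
  steps:
    - [-1,[0,0,-0.1],[0,0,0]]
    - [-1,[0,0,-0.2],[0,0,0]]
    - [-1,[0,0,-0.3],[0,0,0]]
    - [-1,[0,0,-0.4],[0,0,0]]
    - [-1,[0,0,-0.5],[0,0,0]]
    - [-1,[0,0,-0.6],[0,0,0]]
    - [-1,[0,0,-0.7],[0,0,0]]
    - [-1,[0,0,-0.75],[0,0,0]]

```text
clock: 6.48
position: [0.4877, 0.0204, 0.1105]
orientation: [3.043, 1.568, -3.03]
ft_force: [-1.1, -0.5, -4.6]
width: 0.0136
```

Emit:
step_arm:
  steps:
    - [-1,[0,0,-0.03],[0,0,0]]
    - [-1,[0,0,-0.06],[0,0,0]]
    - [-1,[0,0,-0.08],[0,0,0]]
    - [-1,[0,0,-0.1],[0,0,0]]
    - [-1,[0,0,-0.12],[0,0,0]]
    - [-1,[0,0,-0.13],[0,0,0]]
    - [-1,[0,0,-0.14],[0,0,0]]
    - [-1,[0,0,-0.14],[0,0,0]]

```text
clock: 7.15
position: [0.4888, 0.0215, 0.0845]
orientation: [-2.663, 1.571, -2.451]
ft_force: [0.3, 0.2, -4.8]
width: 0.0136
```

Emit:
step_arm:
  steps:
    - [-1,[0,0,-0.01],[0,0,0]]
    - [-1,[0,0,-0.015],[0,0,0]]
    - [-1,[0,0,-0.02],[0,0,0]]
    - [-1,[0,0,-0.02],[0,0,0]]
    - [-1,[0,0,-0.02],[0,0,0]]

```text
clock: 7.57
position: [0.4889, 0.0215, 0.0807]
orientation: [-1.629, 1.571, -1.417]
ft_force: [-0.2, 0.3, -4.3]
width: 0.0136
```

Emit:
step_arm:
  steps:
    - [-1,[0,0,-0.005],[0,0,0]]
    - [-1,[0,0,-0.01],[0,0,0]]
    - [-1,[0,0,-0.01],[0,0,0]]
    - [-1,[0,0,-0.01],[0,0,0]]

```text
clock: 7.9
position: [0.4897, 0.0216, 0.0801]
orientation: [-0.548, 1.569, -0.336]
ft_force: [-3.3, -0.6, 12.8]
width: 0.0141
```

Contact with the floor. Releasing.

Emit:
step_arm:
  steps:
    - [-1,[0,0,0.007],[0,0,0]]
    - [0,[0,0,0.007],[0,0,0]]
    - [0.7,[0,0,0.007],[0,0,0]]
    - [0.7,[0,0,0.007],[0,0,0]]
    - [0.7,[0,0,0.007],[0,0,0]]
    - [0.7,[0,0,0.007],[0,0,0]]
    - [0.7,[0,0,0.007],[0,0,0]]
    - [0.7,[0,0,0.007],[0,0,0]]

```text
clock: 8.57
position: [0.4889, 0.0215, 0.08]
orientation: [1.915, 1.571, 2.127]
ft_force: [-0.9, -0.5, -0.7]
width: 0.0568
```

Emit:
step_arm:
  steps:
    - [0.7,[0,0,0.1],[0,0,0]]
    - [0.7,[0,0,0.2],[0,0,0]]
    - [0.7,[0,0,0.35],[0,0,0]]
    - [0.7,[0,0,0.5],[0,0,0]]
    - [0.7,[0,0,0.7],[0,0,0]]
    - [0.7,[0,0,0.9],[0,0,0]]
    - [0,[0,0,1],[0,0,0]]
    - [-1,[0,0,1],[0,0,0]]

```text
clock: 9.23
position: [0.4911, 0.022, 0.2849]
orientation: [-0.259, 1.563, -0.047]
ft_force: [-0.2, 0.9, 0.1]
width: 0.0646
```

Emit:
step_arm:
  steps:
    - [-1,[0,0,0.2],[0,0,0]]
    - [-1,[0,0,0.4],[0,0,0]]
    - [-1,[0,0,0.6],[0,0,0]]
    - [-1,[0,0,0.8],[0,0,0]]
    - [-1,[0,0,0.9],[0,0,0]]
    - [-1,[0,0,0.9],[0,0,0]]

```text
clock: 9.73
position: [0.4901, 0.022, 0.4639]
orientation: [-0.216, 1.565, -0.004]
ft_force: [0.6, 0.7, -0.6]
width: 0.0252
```

```bash
python3 - <<'E'
from h import *
s=read_state(); print(s['position'],s['q'],s['width'])
d=shot('scene','scene5'); a=cv2.cvtColor(d['color'],cv2.COLOR_RGB2BGR)
e=shot('top','top5'); b=cv2.cvtColor(e['color'],cv2.COLOR_RGB2BGR)
cv2.imwrite('pics/g5.png',np.hstack([cv2.resize(a[20:300,140:420],(400,400)),cv2.resize(b[140:280,180:320],(400,400))]))
E
```

```text
[0.49009353 0.02195624 0.46385174] [ 0.4340926   0.1102273  -0.64289022  1.46071717  0.06728706  1.58644722
  0.00787933] 0.02517427465601456
```

View pics/g5.png

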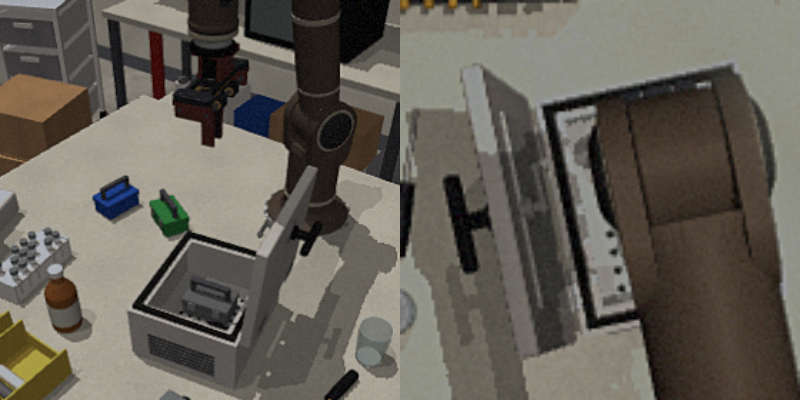

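The case stands upright in the chest, at about (213,300) in the scene crop. Next I'll go over the lid to its outer side, clear of the T-handle.

Emit:
step_arm:
  steps:
    - [-1,[-0.1,0.2,0],[0,0,0]]
    - [-1,[-0.2,0.4,0],[0,0,0]]
    - [-1,[-0.3,0.6,0],[0,0,0]]
    - [-1,[-0.4,0.8,0],[0,0,0]]
    - [-1,[-0.5,1,0],[0,0,0]]
    - [-1,[-0.5,1,0],[0,0,0]]
    - [-1,[-0.5,1,0],[0,0,0]]
    - [-1,[-0.5,1,0],[0,0,0]]

```text
clock: 10.5
position: [0.3883, 0.2214, 0.4584]
orientation: [-2.771, 1.568, -2.557]
ft_force: [0.5, -0.1, -0.3]
width: 0.0005
```

```bash
python3 - <<'E'
from h import *
s=read_state(); print(s['position'],s['q'],s['width'])
d=shot('scene','scene6'); a=cv2.cvtColor(d['color'],cv2.COLOR_RGB2BGR)
e=shot('top','top6'); b=cv2.cvtColor(e['color'],cv2.COLOR_RGB2BGR)
cv2.imwrite('pics/g6.png',np.hstack([cv2.resize(a[20:300,140:420],(400,400)),cv2.resize(b[140:280,180:320],(400,400))]))
C=cloud(d)
E
```

```text
[0.3882609  0.22140996 0.45842318] [ 0.19921443  0.0385798  -0.8388448   1.54313482  0.02856127  1.57512945
 -0.42488468] 0.0004712672238111565
```

View pics/g6.png

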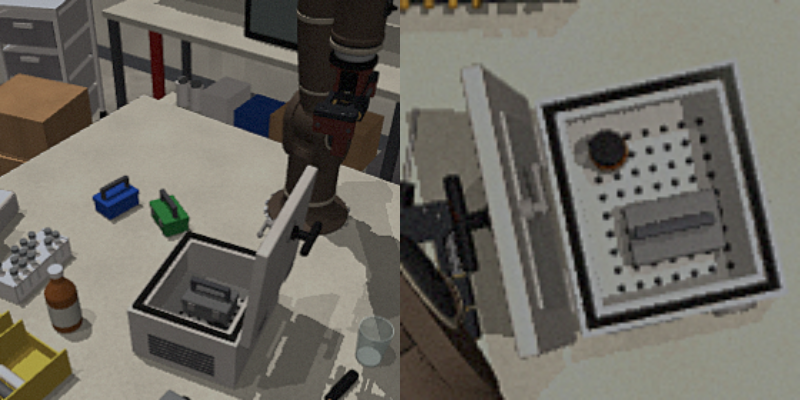

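Emit:
step_arm:
  steps:
    - [-1,[0,0,-0.12],[0,0,0]]
    - [-1,[0,0,-0.24],[0,0,0]]
    - [-1,[0,0,-0.36],[0,0,0]]
    - [-1,[0,0,-0.46],[0,0,0]]
    - [-1,[0,0,-0.46],[0,0,0]]
    - [-1,[0,0,-0.46],[0,0,0]]

```text
clock: 11.1
position: [0.3892, 0.22, 0.3674]
orientation: [-3.028, 1.568, -2.818]
ft_force: [0.2, 0.5, 0.0]
width: 0.0005
```

```bash
python3 - <<'E'
from h import *
s=read_state(); print(s['position'],s['q'],s['width'])
d=shot('scene','scene7'); a=cv2.cvtColor(d['color'],cv2.COLOR_RGB2BGR)
cv2.imwrite('pics/g7.png',cv2.resize(a[60:220,280:440],(600,600),interpolation=cv2.INTER_CUBIC))
# trajectory: tip contact on lid outer face at radius r, theta
c=np.array([.521,.037]); y=np.radians(12.2); 
def w(cx,cy): return c+np.array([cx*np.cos(y)-cy*np.sin(y),cx*np.sin(y)+cy*np.cos(y)])
for th in [1.63,1.5,1.4,1.3,1.2,1.1,1.0,.9,.8,.7,.6,.5,.4,.3,.2,.1,.05,.02]:
    r=.232;off=.022
    cy=.125-r*np.cos(th)+off*np.sin(th); z=.145+r*np.sin(th)+off*np.cos(th)
    # tool has half width ~.010 toward lid: keep corner contact: shift tcp outward +y by .010*sin
    cy+=.010*np.sin(th); print(th,w(-.09,cy).round(4),round(z,4))
E
```

```text
[0.38918968 0.21997502 0.36743959] [ 0.19708857  0.06246478 -0.84484019  1.72783263  0.04684214  1.37473978
 -0.44591539] 0.0005125014533403351
1.63 [0.397  0.1848] 0.3753
1.5 [0.4033 0.1553] 0.378
1.4 [0.4083 0.1324] 0.3774
1.3 [0.4132 0.1096] 0.3744
1.2 [0.4181 0.0871] 0.3692
1.1 [0.4228 0.0652] 0.3617
1.0 [0.4274 0.044 ] 0.3521
0.9 [0.4318 0.0237] 0.3404
0.8 [0.4359 0.0046] 0.3268
0.7 [ 0.4398 -0.0131] 0.3113
0.6 [ 0.4433 -0.0293] 0.2942
0.5 [ 0.4464 -0.0438] 0.2755
0.4 [ 0.4491 -0.0565] 0.2556
0.3 [ 0.4515 -0.0672] 0.2346
0.2 [ 0.4533 -0.0759] 0.2127
0.1 [ 0.4547 -0.0823] 0.1901
0.05 [ 0.4552 -0.0848] 0.1786
0.02 [ 0.4555 -0.0859] 0.1716
```

View pics/g7.png

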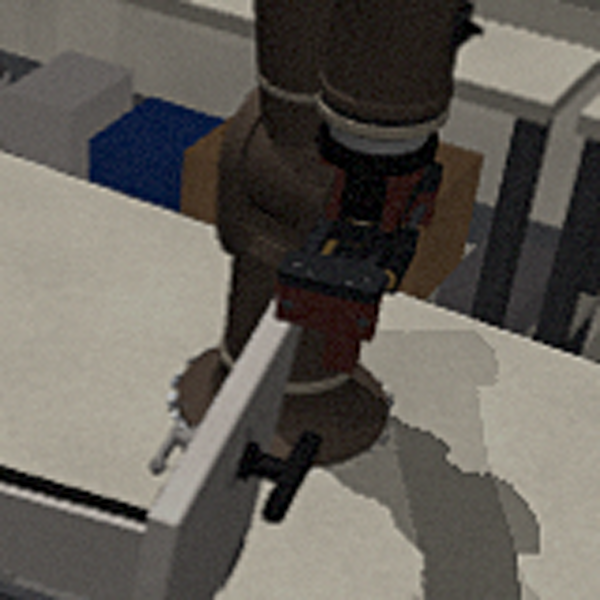

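Emit:
step_arm:
  steps:
    - [-1,[0.02,-0.09,0.01],[0,0,0]]
    - [-1,[0.04,-0.18,0.02],[0,0,0]]
    - [-1,[0.055,-0.25,0.03],[0,0,0]]
    - [-1,[0.07,-0.33,0.04],[0,0,0]]
    - [-1,[0.085,-0.39,0.045],[0,0,0]]
    - [-1,[0.095,-0.445,0.045],[0,0,0]]
    - [-1,[0.12,-0.56,0.035],[0,0,0]]
    - [-1,[0.12,-0.56,0.035],[0,0,0]]

```text
clock: 11.82
position: [0.4142, 0.1065, 0.3761]
orientation: [-0.333, 1.569, -0.125]
ft_force: [0.5, -0.8, -0.1]
width: 0.0004
```

```bash
python3 - <<'E'
from h import *
d=shot('scene','scene8'); a=cv2.cvtColor(d['color'],cv2.COLOR_RGB2BGR)
cv2.imwrite('pics/g8.png',cv2.resize(a[40:240,240:440],(600,600),interpolation=cv2.INTER_CUBIC))
E
```

```text
(no output)
```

View pics/g8.png

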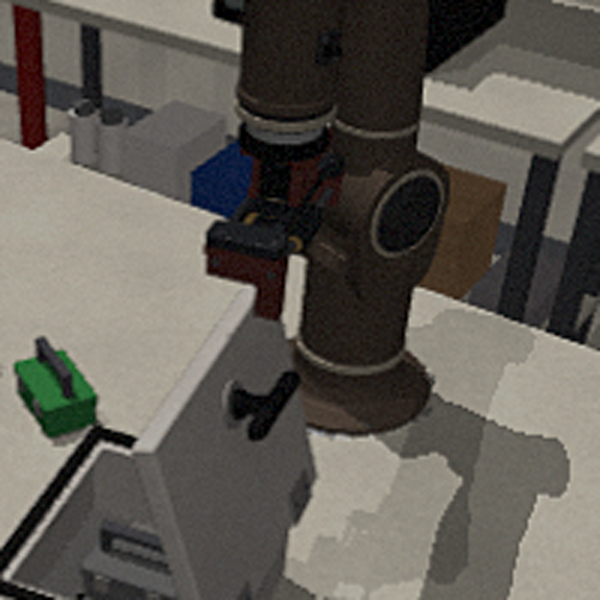

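Emit:
step_arm:
  steps:
    - [-1,[0.025,-0.11,-0.025],[0,0,0]]
    - [-1,[0.05,-0.22,-0.065],[0,0,0]]
    - [-1,[0.06,-0.28,-0.085],[0,0,0]]
    - [-1,[0.07,-0.33,-0.11],[0,0,0]]
    - [-1,[0.085,-0.38,-0.14],[0,0,0]]
    - [-1,[0.095,-0.43,-0.17],[0,0,0]]
    - [-1,[0.115,-0.525,-0.24],[0,0,0]]
    - [-1,[0.115,-0.525,-0.24],[0,0,0]]

```text
clock: 12.53
position: [0.4355, 0.0013, 0.3249]
orientation: [-3.018, 1.568, -2.809]
ft_force: [0.3, -0.1, -0.7]
width: 0.0005
```

```bash
python3 - <<'E'
from h import *
d=shot('scene','scene9'); a=cv2.cvtColor(d['color'],cv2.COLOR_RGB2BGR)
cv2.imwrite('pics/g9.png',cv2.resize(a[40:240,240:440],(600,600),interpolation=cv2.INTER_CUBIC))
E
```

```text
(no output)
```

View pics/g9.png

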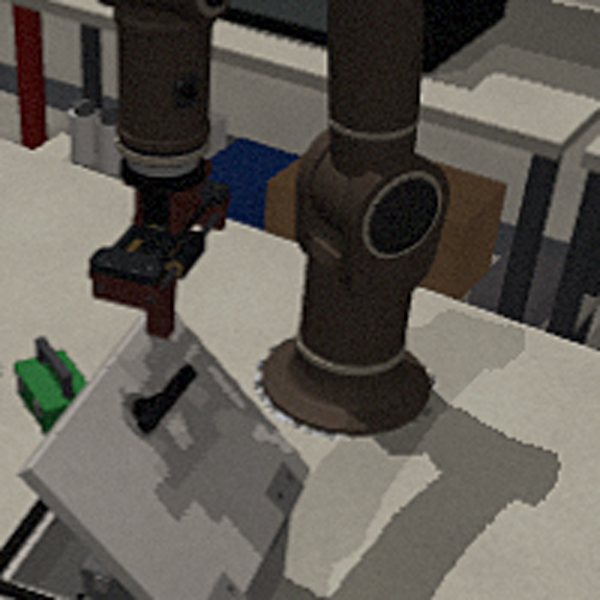

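Emit:
step_arm:
  steps:
    - [-1,[0.01,-0.02,-0.04],[0,0,0]]
    - [-1,[0.02,-0.06,-0.08],[0,0,0]]
    - [-1,[0.03,-0.1,-0.12],[0,0,0]]
    - [-1,[0.035,-0.135,-0.165],[0,0,0]]
    - [-1,[0.045,-0.17,-0.21],[0,0,0]]
    - [-1,[0.05,-0.205,-0.26],[0,0,0]]
    - [-1,[0.06,-0.235,-0.31],[0,0,0]]
    - [-1,[0.065,-0.265,-0.36],[0,0,0]]

```text
clock: 13.25
position: [0.4488, -0.0493, 0.2538]
orientation: [2.963, 1.57, -3.109]
ft_force: [1.0, 1.2, 0.3]
width: 0.0004
```

```bash
python3 - <<'E'
from h import *
d=shot('scene','scene10'); a=cv2.cvtColor(d['color'],cv2.COLOR_RGB2BGR)
cv2.imwrite('pics/g10.png',cv2.resize(a[60:280,200:420],(600,600),interpolation=cv2.INTER_CUBIC))
E
```

```text
(no output)
```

View pics/g10.png

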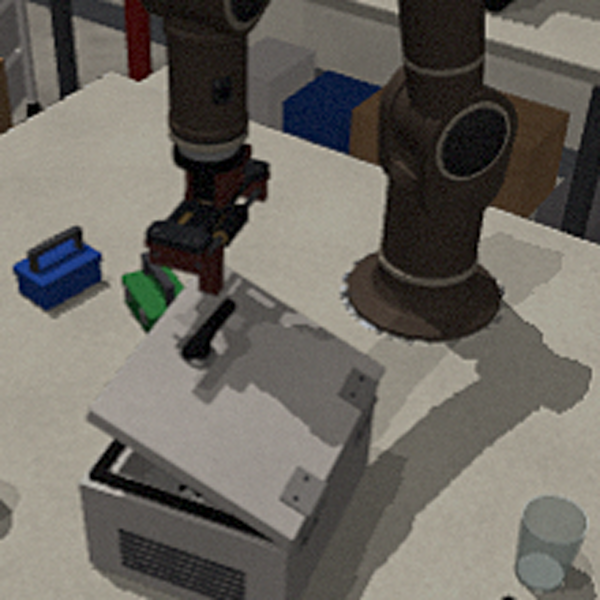

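Emit:
step_arm:
  steps:
    - [-1,[0.005,-0.02,-0.04],[0,0,0]]
    - [-1,[0.01,-0.04,-0.08],[0,0,0]]
    - [-1,[0.015,-0.06,-0.12],[0,0,0]]
    - [-1,[0.02,-0.08,-0.16],[0,0,0]]
    - [-1,[0.02,-0.1,-0.2],[0,0,0]]
    - [-1,[0.025,-0.11,-0.24],[0,0,0]]
    - [-1,[0.03,-0.12,-0.28],[0,0,0]]
    - [-1,[0.03,-0.13,-0.31],[0,0,0]]

```text
clock: 13.97
position: [0.4549, -0.0747, 0.192]
orientation: [2.437, 1.57, 2.649]
ft_force: [0.8, 0.5, 0.9]
width: 0.0001
```

Emit:
step_arm:
  steps:
    - [-1,[0,0,-0.02],[0,0,0]]
    - [-1,[0,0,-0.04],[0,0,0]]
    - [-1,[0,0,-0.055],[0,0,0]]
    - [-1,[0,0,-0.07],[0,0,0]]
    - [-1,[0,0,-0.08],[0,0,0]]
    - [-1,[0,0,-0.09],[0,0,0]]
    - [-1,[0,0,-0.1],[0,0,0]]
    - [-1,[0,0,-0.1],[0,0,0]]

```text
clock: 14.63
position: [0.4547, -0.0744, 0.1728]
orientation: [2.412, 1.57, 2.625]
ft_force: [0.5, -0.5, 0.1]
width: 0.0003
```

```bash
python3 - <<'E'
from h import *
d=shot('scene','scene11'); a=cv2.cvtColor(d['color'],cv2.COLOR_RGB2BGR)
cv2.imwrite('pics/g11.png',cv2.resize(a[80:300,200:420],(600,600),interpolation=cv2.INTER_CUBIC))
E
```

```text
(no output)
```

View pics/g11.png

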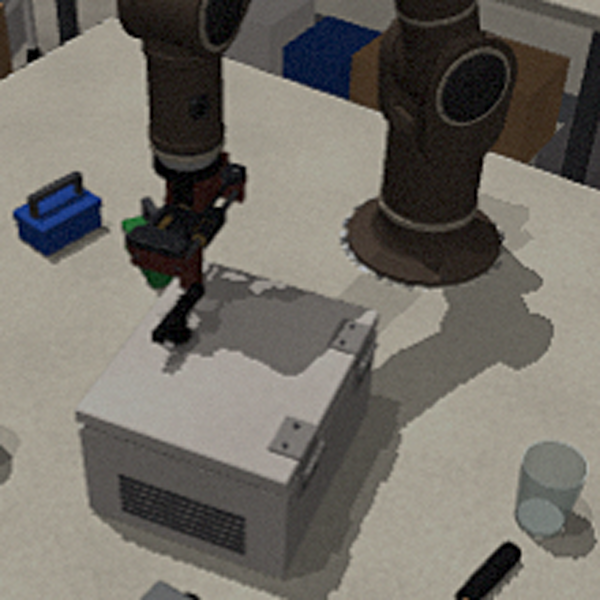

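Emit:
step_arm:
  steps:
    - [-1,[0,0,-0.01],[0,0,0]]
    - [-1,[0,0,-0.015],[0,0,0]]
    - [-1,[0,0,-0.02],[0,0,0]]
    - [-1,[0,0,-0.02],[0,0,0]]

```text
clock: 15.02
position: [0.455, -0.0747, 0.1697]
orientation: [-1.189, 1.57, -0.977]
ft_force: [-1.6, 0.3, 7.4]
width: 0.0003
```

Emit:
step_arm:
  steps:
    - [-1,[0,0,-0.005],[0,0,0]]
    - [-1,[0,0,-0.005],[0,0,0]]
    - [-1,[0,0,-0.005],[0,0,0]]
    - [-1,[0,0,-0.005],[0,0,0]]

```text
clock: 15.35
position: [0.455, -0.0748, 0.169]
orientation: [-1.122, 1.57, -0.91]
ft_force: [-3.7, -0.7, 11.1]
width: 0.0005
```

Emit:
step_arm:
  steps:
    - [-1,[0,0,0.1],[0,0,0]]
    - [-1,[0,0,0.25],[0,0,0]]
    - [-1,[0,0,0.4],[0,0,0]]
    - [-1,[-0.1,-0.2,0.5],[0,0,0]]
    - [-1,[-0.1,-0.4,0.5],[0,0,0]]
    - [-1,[-0.1,-0.6,0.5],[0,0,0]]
    - [-1,[-0.1,-0.8,0.5],[0,0,0]]
    - [-1,[-0.1,-0.8,0.5],[0,0,0]]

```text
clock: 16.02
position: [0.4332, -0.2428, 0.2677]
orientation: [-1.913, 1.568, -1.71]
ft_force: [0.1, -0.9, 0.2]
width: 0.0006
```

```bash
python3 - <<'E'
from h import *
print(read_state()['position'])
d=shot('scene','scene12'); a=cv2.cvtColor(d['color'],cv2.COLOR_RGB2BGR)
e=shot('top','top12'); b=cv2.cvtColor(e['color'],cv2.COLOR_RGB2BGR)
cv2.imwrite('pics/g12.png',np.hstack([cv2.resize(a[120:260,220:360],(400,400),interpolation=cv2.INTER_CUBIC),cv2.resize(b[140:280,200:340],(400,400),interpolation=cv2.INTER_CUBIC)]))
for n,dd in(('scene',d),('top',e)):
    C=cloud(dd)
    m=(C[...,2]>.195)&(C[...,2]<.225)&(C[...,0]>.45)&(C[...,0]<.62)&(C[...,1]>-.15)&(C[...,1]<.06)&(dd['color'].max(-1)<60)
    v,u=np.nonzero(m); Q=onplane(dd,np.c_[u,v],.217);print(n,len(u),cv2.minAreaRect((Q[:,:2]*1000).astype(np.float32)),np.median(C[m][:,2]))
    m=(C[...,2]>.155)&(C[...,2]<.185)&(C[...,0]>.35)&(C[...,0]<.72)&(C[...,1]>-.15)&(C[...,1]<.2)
    v,u=np.nonzero(m); Q=onplane(dd,np.c_[u,v],.169);print('lid',n,len(u),cv2.minAreaRect((Q[:,:2]*1000).astype(np.float32)),np.median(C[m][:,2]))
E
```

```text
[ 0.43316071 -0.24283175  0.26773377]
scene 149 ((538.463623046875, -21.429203033447266), (104.86859893798828, 24.595848083496094), 10.078154563903809) 0.2164674605270995
lid scene 5418 ((527.6719360351562, 39.07231140136719), (298.4888610839844, 246.0207977294922), 12.363301277160645) 0.1691329388949262
top 150 ((534.57275390625, -29.084707260131836), (95.9018783569336, 16.312902450561523), 8.364775657653809) 0.2177684036184552
lid top 6443 ((519.9842529296875, 36.447845458984375), (285.4683532714844, 245.323974609375), 12.399933815002441) 0.16896869442335002
```

View pics/g12.png

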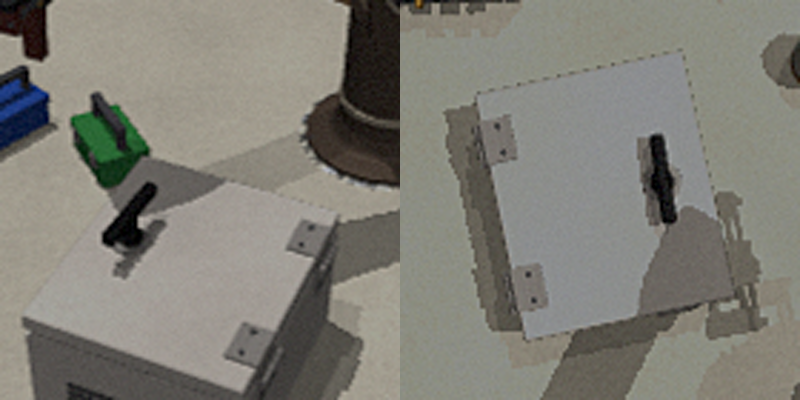

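```bash
python3 - <<'E'
from h import *
from scipy.spatial.transform import Rotation as Ro
s=read_state(); R=Ro.from_euler('xyz',s['orientation']).as_matrix(); z=R[:,2]; print(s['position'],'jaw yaw',np.degrees(np.arctan2(z[1],z[0])),s['q'])
c=np.array([.5355,-.027])
u=lambda a:np.array([np.cos(a),np.sin(a)])
def T(ph,lat,r=.040):
    a=np.radians(192.3)-ph; return c+r*u(a)+lat*u(a+np.pi/2)
print('start',T(0.05,.035))
for ph in np.arange(0,1.75,.1): print(round(ph,2),T(ph,.018).round(4), 'turn units',round(-np.degrees(ph)/45,3))
E
```

```text
[ 0.43434755 -0.23598049  0.26756367] jaw yaw 11.95479499005809 [ 0.7550599   0.17690843 -0.40461258  1.8212219   0.07519922  1.15925289
  0.53457971]
start [ 0.50177876 -0.0680838 ]
0.0 [ 0.5003 -0.0531] turn units -0.0
0.1 [ 0.4978 -0.0495] turn units -0.127
0.2 [ 0.4958 -0.0456] turn units -0.255
0.3 [ 0.4941 -0.0415] turn units -0.382
0.4 [ 0.4929 -0.0373] turn units -0.509
0.5 [ 0.4921 -0.033 ] turn units -0.637
0.6 [ 0.4917 -0.0286] turn units -0.764
0.7 [ 0.4917 -0.0243] turn units -0.891
0.8 [ 0.4922 -0.0199] turn units -1.019
0.9 [ 0.4931 -0.0156] turn units -1.146
1.0 [ 0.4945 -0.0114] turn units -1.273
1.1 [ 0.4962 -0.0074] turn units -1.401
1.2 [ 0.4984 -0.0036] turn units -1.528
1.3 [ 0.5009 -0.    ] turn units -1.655
1.4 [0.5038 0.0033] turn units -1.783
1.5 [0.507  0.0063] turn units -1.91
1.6 [0.5104 0.009 ] turn units -2.037
1.7 [0.5142 0.0113] turn units -2.165
```

Emit:
step_arm:
  steps:
    - [-1,[0.08,0.2,0],[0,0,0]]
    - [-1,[0.16,0.4,0],[0,0,0]]
    - [-1,[0.24,0.6,0],[0,0,0]]
    - [-1,[0.3,0.74,0],[0,0,0]]
    - [-1,[0.335,0.815,0],[0,0,0]]
    - [-1,[0.335,0.815,0],[0,0,0]]
    - [-1,[0.335,0.815,0],[0,0,0]]

```text
clock: 16.7
position: [0.5017, -0.0693, 0.2679]
orientation: [2.234, 1.57, 2.451]
ft_force: [0.3, -0.1, -0.2]
width: 0.0004
```

Emit:
step_arm:
  steps:
    - [-1,[0,0,-0.1],[0,0,0]]
    - [-1,[0,0,-0.2],[0,0,0]]
    - [-1,[0,0,-0.3],[0,0,0]]
    - [-1,[0,0,-0.4],[0,0,0]]
    - [-1,[0,0,-0.4],[0,0,0]]
    - [-1,[0,0,-0.4],[0,0,0]]

```text
clock: 17.2
position: [0.5008, -0.0724, 0.1877]
orientation: [2.904, 1.569, 3.115]
ft_force: [-0.1, 0.2, 1.1]
width: 0.0005
```

```bash
python3 - <<'E'
from h import *
print(read_state()['position'])
d=shot('scene','scene13'); a=cv2.cvtColor(d['color'],cv2.COLOR_RGB2BGR)
e=shot('top','top13'); b=cv2.cvtColor(e['color'],cv2.COLOR_RGB2BGR)
cv2.imwrite('pics/g13.png',np.hstack([cv2.resize(a[140:240,220:320],(400,400),interpolation=cv2.INTER_CUBIC),cv2.resize(b[140:280,200:340],(400,400),interpolation=cv2.INTER_CUBIC)]))
E
```

```text
[ 0.50079004 -0.0723948   0.18765887]
```

View pics/g13.png

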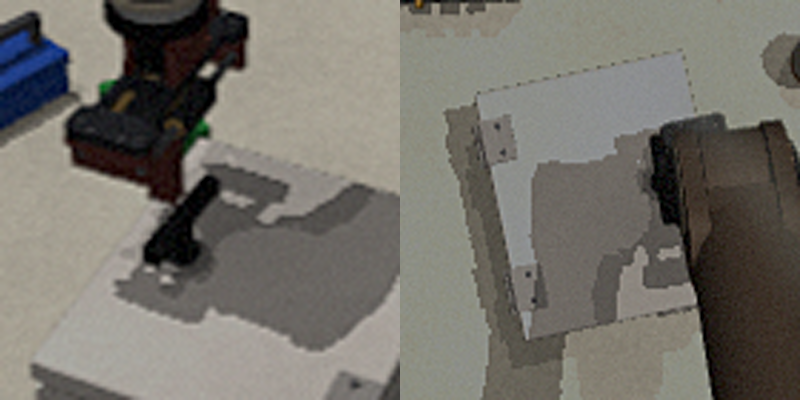

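Emit:
step_arm:
  steps:
    - [-1,[-0.005,0.05,0],[0,0,0]]
    - [-1,[-0.01,0.095,0],[0,0,0]]
    - [-1,[-0.02,0.115,0],[0,0,-0.13]]
    - [-1,[-0.03,0.13,0],[0,0,-0.26]]
    - [-1,[-0.04,0.15,0],[0,0,-0.38]]
    - [-1,[-0.045,0.17,0],[0,0,-0.51]]
    - [-1,[-0.05,0.195,0],[0,0,-0.64]]
    - [-1,[-0.05,0.215,0],[0,0,-0.76]]

```text
clock: 17.97
position: [0.4921, -0.0283, 0.1889]
orientation: [-0.322, 1.569, -0.712]
ft_force: [0.1, -3.8, -0.9]
width: 0.0005
```

```bash
python3 - <<'E'
from h import *
s=read_state();print(s['position'],s['ft_force'],s['wrist_torque'])
d=shot('scene','scene14'); a=cv2.cvtColor(d['color'],cv2.COLOR_RGB2BGR)
e=shot('top','top14'); b=cv2.cvtColor(e['color'],cv2.COLOR_RGB2BGR)
cv2.imwrite('pics/g14.png',np.hstack([cv2.resize(a[140:240,220:320],(400,400),interpolation=cv2.INTER_CUBIC),cv2.resize(b[140:280,200:340],(400,400),interpolation=cv2.INTER_CUBIC)]))
E
```

```text
[ 0.49205476 -0.02832068  0.1888912 ] [ 0.1149612  -3.77564674 -0.86167944] [-0.87541052 -0.18117367 -0.04808134]
```

View pics/g14.png

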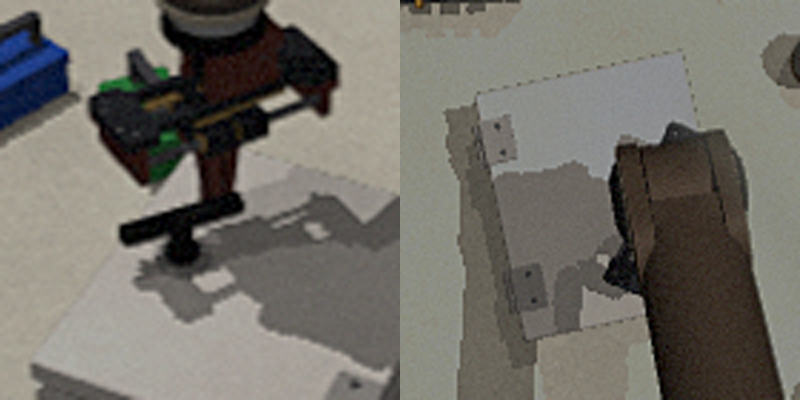

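Emit:
step_arm:
  steps:
    - [-1,[0,0.02,0],[0,0,-0.13]]
    - [-1,[0,0.045,0],[0,0,-0.26]]
    - [-1,[0.005,0.065,0],[0,0,-0.38]]
    - [-1,[0.0125,0.087,0],[0,0,-0.51]]
    - [-1,[0.02,0.107,0],[0,0,-0.64]]
    - [-1,[0.032,0.126,0],[0,0,-0.76]]
    - [-1,[0.045,0.144,0],[0,0,-0.89]]
    - [-1,[0.059,0.16,0],[0,0,-1]]

```text
clock: 18.73
position: [0.5006, 0.0001, 0.1871]
orientation: [-1.319, 1.563, -2.492]
ft_force: [-10.5, -15.3, -1.6]
width: 0.0006
```

```bash
python3 - <<'E'
from h import *
s=read_state();print(s['position'],s['ft_force'],s['wrist_torque'],s['q'])
d=shot('scene','scene15'); a=cv2.cvtColor(d['color'],cv2.COLOR_RGB2BGR)
cv2.imwrite('pics/g15.png',cv2.resize(a[140:240,220:320],(400,400),interpolation=cv2.INTER_CUBIC))
E
```

```text
[5.00628733e-01 1.07784224e-04 1.87146047e-01] [-10.53595755 -15.31123335  -1.56638265] [-3.45243758  2.27038365 -0.00872763] [ 0.17365953  0.26248024 -0.32499455  1.91319534  0.10412034  0.98875099
 -1.37228548]
```

View pics/g15.png

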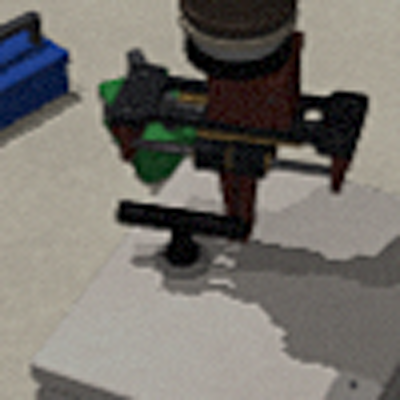

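Emit:
step_arm:
  steps:
    - [-1,[0.008,0.008,0],[0,0,-0.06]]
    - [-1,[0.016,0.015,0],[0,0,-0.13]]
    - [-1,[0.025,0.022,0],[0,0,-0.19]]
    - [-1,[0.033,0.028,0],[0,0,-0.25]]
    - [-1,[0.033,0.028,0],[0,0,-0.25]]
    - [-1,[0.033,0.028,0],[0,0,-0.25]]

```text
clock: 19.28
position: [0.5073, 0.0077, 0.1871]
orientation: [-1.408, 1.564, -2.772]
ft_force: [-7.4, -6.0, -1.2]
width: 0.0004
```

```bash
python3 - <<'E'
from h import *
s=read_state();print(s['position'],s['ft_force'],s['wrist_torque'],s['q'])
d=shot('scene','scene16'); a=cv2.cvtColor(d['color'],cv2.COLOR_RGB2BGR)
u=lambda t:np.array([np.cos(t),np.sin(t)])
b=a.copy()
o=cv2.resize(a[140:240,220:320],(600,600),interpolation=cv2.INTER_CUBIC)
# expected bar ends for several phi, using observed centre
c=np.array([.5355,-.027])
for ph in(1.2,1.4,1.57):
    t=np.radians(192.3)-ph
    p=proj(d,[np.r_[c+.05*u(t),.215],np.r_[c-.05*u(t),.215]]); print(ph,p.round(1), np.degrees(np.arctan2(*(p[1]-p[0])[::-1])))
cv2.imwrite('pics/g16.png',o)
C=cloud(d)
m=(C[...,2]>.205)&(C[...,2]<.23)&(abs(C[...,0]-.536)<.07)&(abs(C[...,1]+.025)<.07)&(d['color'].max(-1)<45)
P=C[m][:,:2]; print(m.sum(),cv2.minAreaRect((P*1000).astype(np.float32)),P.mean(0))
E
```

```text
[0.50731254 0.00773436 0.18710353] [-7.40688775 -6.04323879 -1.15903698] [-1.15219715  1.42349703  0.03535291] [ 0.13607155  0.27081144 -0.29655644  1.89994207  0.09532643  0.99069068
 -1.56645043]
1.2 [[281.9 194.2]
 [248.4 193.2]] -178.20962685473506
1.4 [[281.4 196.4]
 [249.1 191. ]] -170.54159870319606
1.57 [[280.5 198.2]
 [250.2 189.3]] -163.59645190999257
202 ((535.4385375976562, -22.43814468383789), (38.354270935058594, 103.01231384277344), 28.367740631103516) [ 0.53315689 -0.01665919]
```

View pics/g16.png

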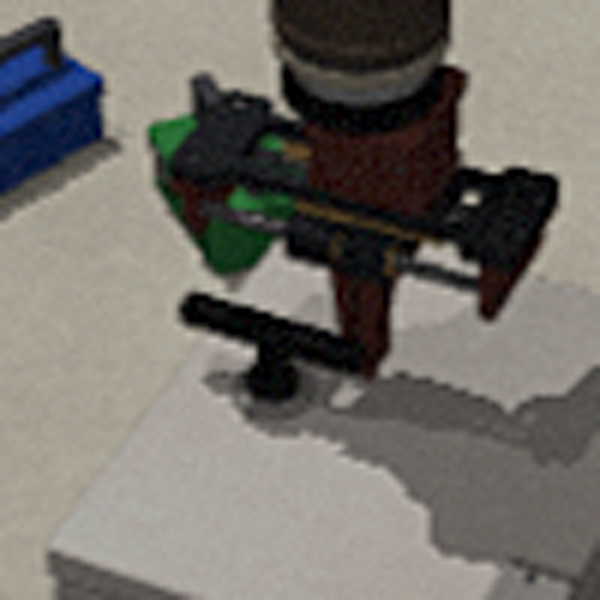

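Emit:
step_arm:
  steps:
    - [-1,[0.01,0.002,0],[0,0,0]]
    - [-1,[0.02,0.004,0],[0,0,0]]
    - [-1,[0.02,0.004,0],[0,0,0]]
    - [-1,[0.02,0.004,0],[0,0,0]]

```text
clock: 19.67
position: [0.5076, 0.0078, 0.1868]
orientation: [-1.504, 1.557, -2.868]
ft_force: [-20.9, -7.5, 9.0]
width: 0.0002
```

The handle no longer moves and the force rises to about 21 N, so it is at the stop. Backing off.

Emit:
step_arm:
  steps:
    - [-1,[-0.06,-0.012,0],[0,0,0]]
    - [-1,[-0.12,-0.024,0],[0,0,0]]
    - [-1,[-0.16,-0.034,0],[0,0,0]]
    - [-1,[-0.16,-0.034,0.15],[0,0,0]]
    - [-1,[-0.16,-0.034,0.35],[0,0,0]]
    - [-1,[-0.16,-0.034,0.55],[0,0,0]]
    - [-1,[-0.16,-0.034,0.75],[0,0,0]]
    - [-1,[-0.16,-0.034,0.9],[0,0,0]]

```text
clock: 20.33
position: [0.4825, 0.0039, 0.372]
orientation: [1.455, 1.567, 0.092]
ft_force: [-0.0, -1.1, 0.1]
width: 0.0005
```

Emit:
step_arm:
  steps:
    - [-1,[-0.1,-0.2,0.05],[0,0,0]]
    - [-1,[-0.2,-0.4,0.05],[0,0,0]]
    - [-1,[-0.3,-0.6,0.05],[0,0,0]]
    - [-1,[-0.3,-0.8,0.05],[0,0,0]]
    - [-1,[-0.3,-0.95,0.05],[0,0,0]]
    - [-1,[-0.3,-0.95,0.05],[0,0,0]]
    - [-1,[-0.3,-0.95,0.05],[0,0,0]]

```text
clock: 20.92
position: [0.4219, -0.1882, 0.3782]
orientation: [1.62, 1.57, 0.252]
ft_force: [1.3, 0.8, -0.0]
width: 0.0004
```

```bash
python3 - <<'E'
from h import *
s=read_state();print(s['position'],s['ft_force'])
d=shot('scene','scene17'); a=cv2.cvtColor(d['color'],cv2.COLOR_RGB2BGR)
e=shot('top','top17'); b=cv2.cvtColor(e['color'],cv2.COLOR_RGB2BGR)
cv2.imwrite('pics/g17.png',np.hstack([cv2.resize(a[120:300,200:380],(400,400),interpolation=cv2.INTER_CUBIC),cv2.resize(b[140:280,160:300],(400,400),interpolation=cv2.INTER_CUBIC)]))
for n,dd in(('scene',d),('top',e)):
    C=cloud(dd)
    m=(C[...,2]>.195)&(C[...,2]<.225)&(C[...,0]>.45)&(C[...,0]<.62)&(C[...,1]>-.15)&(C[...,1]<.06)&(dd['color'].max(-1)<60)
    v,u=np.nonzero(m); Q=onplane(dd,np.c_[u,v],.215)
    r=cv2.minAreaRect((Q[:,:2]*1000).astype(np.float32)); print(n,len(u),r)
    m=(C[...,2]>.155)&(C[...,2]<.185)&(C[...,0]>.35)&(C[...,0]<.72)&(C[...,1]>-.15)&(C[...,1]<.2)
    P=C[m]; A=np.c_[P[:,:2]-[.521,.037],np.ones(len(P))]; k=np.linalg.lstsq(A,P[:,2],rcond=None)[0]; print('lid plane',k)
    P=cloud(load(n+'12')); P=P[(P[...,2]>.155)&(P[...,2]<.185)&(P[...,0]>.35)&(P[...,0]<.72)&(P[...,1]>-.15)&(P[...,1]<.2)];A=np.c_[P[:,:2]-[.521,.037],np.ones(len(P))]; print('before',np.linalg.lstsq(A,P[:,2],rcond=None)[0])
E
```

```text
[ 0.42190663 -0.18822381  0.37821845] [ 1.34248937  0.8241141  -0.04571207]
scene 174 ((546.25390625, -24.164749145507812), (33.705665588378906, 97.86998748779297), 12.881958961486816)
lid plane [-0.00367658 -0.00394001  0.16735242]
before [-0.00168383 -0.01880519  0.16918628]
top 146 ((533.3202514648438, -30.455860137939453), (17.109025955200195, 96.69718170166016), 11.106024742126465)
lid plane [-0.00059229 -0.00101439  0.16706508]
before [ 0.00370328 -0.01535831  0.16902034]
```

View pics/g17.png

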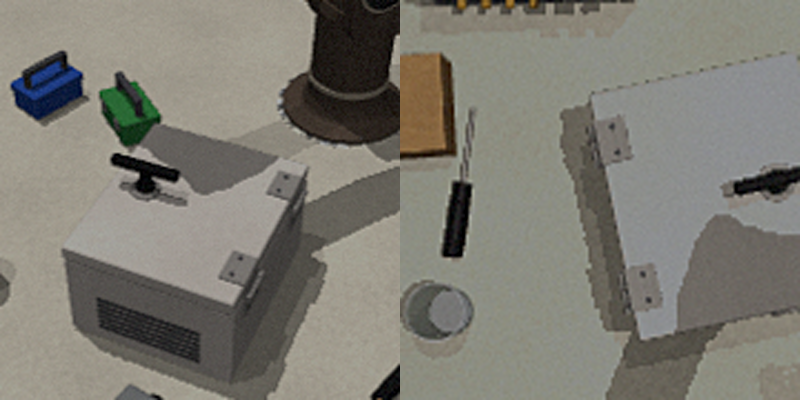

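View pics/top17.png

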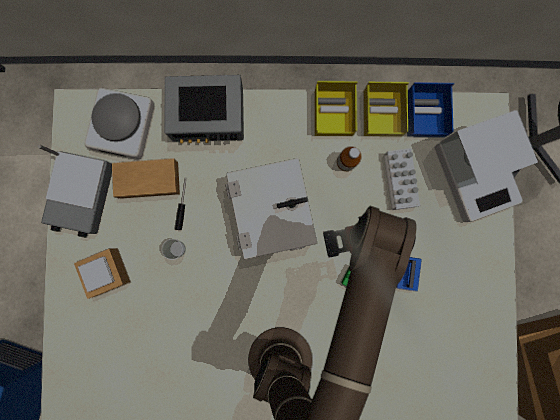

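The lid is drawn flat: its top is at about 167 mm, and its tilt dropped from about 0.015 to 0.001. The bar is square to the hinge within about 1°, and the bystanders haven't moved. Handing in.

```bash
python3 -c "
from h import *
print(sign_off())"
```

```text
the job is handed in; nothing more can be done
None
```

I did the whole job in one go and handed it in at about 21 s of the 61 s allowed. No verdict came back.

- **Case:** I set it down upright on the chest floor, pressing with about 13 N at touchdown, and let go. Pictures after release showed it upright and clear of the jar. I could not see it again once the lid was shut.
- **Lid:** I pushed it round slowly on its outer face until it lay on the gasket, with the handle still open. Before latching, its tilt measured about 0.015–0.019 rad.
- **T-handle:** I pushed it clockwise until it stopped moving and the push force rose to about 21 N.

Last checks:
- **Handle and lid:** the bar is square to the hinge within about 1°, and the lid top is at 167 mm. The top camera puts the remaining tilt at about 0.001 rad and the scene camera at about 0.004 rad; both are under the 0.006 limit.
- **Bystanders:** in the top picture, the things on the bench look to be where they started.
- **Arm:** it was clear of everything at hand-in.

The two cameras disagreed by 5–10 mm on horizontal positions. I relied mostly on the top view and on contact forces. The final bar angles from the two views (11.1° and 12.9°) both match the chest's 12.3°.

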